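# Feel for the hidden release notch of a welding fixture and hold its key down

### The job

Slide a fingertip along the top edge of the welding fixture's yellow-and-black striped bar (it is always solid at both ends) until it finds the hidden notch, then press the black release key inside the notch fully down, and finish while still holding it down with the finger. Do not shove, lift or press hard on the fixture, leave the steel tube lying in its saddles, and do not disturb the other things.

Things in the scene. Friction and masses are not known exactly. Their poses are not given: they have to be found in the camera images.
- fixture: Welding fixture, about 5 kg, standing loose on the bench: blue base plate 220 (x) x 560 (y) x 12 mm, origin at the centre of its underside, x across, y along, z up. A striped bar runs along y at x = -60 mm. Behind it, at x = +20 mm, saddles carry a tube along y, top 62 mm above the bench.
- edge_mid (a point): Middle of the exposed striped bar, on its flat top edge 66 mm above the bench (fixed to the fixture, same axes). The bar is 22 mm wide (x), with yellow and black stripes 48 mm long; it is exposed 142 mm each way along y, then goes into blue sleeve blocks 36 mm wide and 74 mm high.
- edge_left (a point): The +y end of the exposed striped edge, on its centre line and top, at the face of the sleeve. One black stripe of the bar is a notch 48 mm long along y, through the bar's whole width and open on top, the black key in it. Its middle is anywhere from 76 to 208 mm from this end, new each time; its place is not given, only its recess tells it from the flush black stripes.
- edge_right (a point): The -y end of the exposed striped edge, on its centre line and top, at the face of the sleeve. The first 50 mm of edge from either end are always solid.
- release_key (a joint): The black release key in the notch: 0 = up, its 20 (x) x 46 (y) mm top 6 mm below the bar's top edge (60 mm above the bench); grows to 0.008 m = fully down (52 mm above the bench, a hard stop). It unlocks the bar inside the sleeves. A spring lifts it: it starts to give at 2 N and needs 5 N fully down, and it comes up again when let go.
- tube_center (a point): Centre of the loose square steel tube 30 x 30 x 360 mm (0.5 kg) that lies in the fixture's saddles, long axis along the point's y. To be left alone.
- magnet: Orange welding magnet, an L with a diagonal, 18 x 70 x 56 mm high, standing loose on the back of the fixture's base plate; origin under its centre. Bystander.
- collar: Brass shaft collar, 36 mm across, 14 mm high, loose on the back of the fixture's base plate; origin under its centre. Bystander.
- drill: Cordless drill standing on its battery, green and black, about 155 x 75 x 201 mm high; origin under the battery's centre. Bystander.
- tape: Yellow tape measure 70 x 40 x 65 mm high; origin under its centre. Bystander.
- spray: Spray can, 64 mm across, 170 mm high; origin under its centre. Bystander.
- hammer: Hammer lying on the bench, handle to its -x. Bystander.

How it is judged:
By the outcome, as a careful person would: the job done as asked, in the order asked, and still so for the second after the job is handed in, while the arm keeps its last pose, push and grip.
It also fails if it takes over 58 s, if anything falls off the work surface, if the arm or the gripper's body presses on something with over 40 N, if the wrist force passes 120 N, or if a joint passes its speed limit or range.

### The arm

A 6-joint arm with a two-finger parallel gripper is mounted at the origin on the work surface. World frame = base frame: x ahead of the robot, y to its left, z up, the work surface at z = 0. Lengths are in m, angles in rad, forces in N, time in s.
With the tool pointing down it reaches from about 0.35 to 0.775 m from the base axis. Payload 5.5 kg.
Tool frame: the origin (TCP) lies midway between the tips of the shut fingers; the grasp point (between the pads) lies 19 mm behind it; z points along the fingers, y is the line along which they close (so a half turn about z gives the same grasp; the last joint's range is limited). The gripper opens to 85 mm and grips with 20 to 120 N. Pads are 22 mm wide; open, the fingers measure 114 mm over their backs; the gripper's body (76 mm by 85 mm) begins 54 mm behind the grasp point. The pads swing forward as they close: fully open they stand 13 mm farther back than shut.
Start: joints at [-1.43, 0.313, 0.046, 1.304, 0, 1.431], TCP at [0.159, -0.553, 0.231] pointing down, gripper open.
Joint ranges: [-2.76, 2.76], [-0.86, 1.69], [-1.03, 1.26], [-2.2, 2.34], [-1.47, 1.5], [-3.14, 3.14]. Speed limits (rad/s): [2.57, 2.57, 3.14, 3.14, 3.14, 3.14].

### API

Orientations are given as a unit quaternion [w, x, y, z].
In Python, from rig import r, vision, order gives the robot as it stands. The module is installed in compiled form; this text tells all that it offers.
- The arm moves only by the tool play_rows, never from a script. Its argument "series" is a list of rows, each a list of 7 numbers: the shift along the tool's x, y, z in mm, then the turn, a rotation vector about the tool's x, y, z in rad, then the finger opening in mm, from 0 to 85.4. In form: [[tx, ty, tz, ax, ay, az, claw], ...]. A call has exactly 5 rows; each row shifts and turns the commanded pose from where the row before left it, along the tool's axes as they then stand; what a row does not reach is not made up. A row lasts 1/12 s, in which the tool goes at most 41.7 mm and 7.16 degrees, less where a joint would pass 70% of its speed; a pose out of reach is approached as far as the arm can. A call is refused whole if a number of a shift passes 41.7 or a number of a turn 0.125, either way. A call with a gripper value outside its range is refused whole. The fingers move at their own pace and stop on an object; the grip force is fixed at half the most. Time passes only in rows, so rows that do not move let the fingers close, or fill a call up. It gives the time, the measured TCP pose, the force, the opening and the grip force at its end, in the units of the state.
- r.get_state(): the state, without advancing time (a new reading comes with each control period).
- vision.snapshot(name): name is "scene" or "top"; returns a dict with "color" (400x640x3 uint8, red, green, blue), "mtx" (3x3 intrinsics, pixels), "pose" (4x4, takes a point from camera to world coordinates). Camera axes: x right, y up, looking along -z (the intrinsics and any distortion apply to the point x, -y, -z); pixel columns grow to the right and rows downward; lengths in m; the calibration is good to about 2 mm. A picture is of the moment at which its call begins. There is no depth.
- order.close_job(): hands the job in; it is judged then, once.
Trained networks look in a picture, given as the dict that the camera call returned (one of the last four; its "shot" number tells which), for a name from the list of things; names that differ only in an ending like _2 or _b are one class to them, and where a whole thing is asked for, a point or a joint stands for the part that bears it (a point fixed in the world has none). Each returns a list of dicts, best first, with "conf" (0 to 1); they miss things now and then, are a little off and sometimes report something else, mostly with a low value. They report only what shows in the picture. A call takes as long as a camera call.
- vision.boxes_of(thing, picture): "box" ([left, top, right, bottom] in pixels, round what is visible of it).
- vision.pinpoint(thing, picture): "position" ([column, row] in pixels: a listed point, or the origin of a listed thing).
The state is a dict: "t": time; "q": joint angles; "joint_vel": joint speeds; "tau": joint torques, N m; "position": TCP position; "tcp_rot": TCP orientation; "contact_force": force on the tool from outside, world axes, zero at the start; "torque": the same for the moment, N m; "gripper_width": opening from 0.0 (shut) to 1.0 (fully open); "gripper_force": force on a finger pad.
Only numpy, scipy, OpenCV 4.12 (cv2) and the standard library are available. Lean on these libraries where they do the work, as an engineer would, in place of code of your own. Each camera call takes 0.05 s, during which the arm holds its last target. There are 200 camera calls.

## Working session

There is one attempt and no reset: what is moved stays moved. The work goes in short steps, Python scripts to look and compute and a tool call to move; the robot and the scene stay as the last step left them, time stands still between calls to the robot, and variables do not carry over. Pictures are saved under pics/ and viewed, at most 10 in all, crops included, and the job is handed in when it is done.

Besides the shell and the picture viewer there is one more tool, called after "Request:" as name(argument=value, ...) on one line, values as JSON. play_rows: Moves the arm, as the interface text tells. Its arguments: {"type":"object","properties":{"series":{"type":"array"}},"required":["series"]}

```bash
mkdir -p pics
cat > h.py <<'E'
import numpy as np, cv2
from rig import r, vision, order
from scipy.optimize import least_squares
def ray(p,uv):
    K=np.array(p['mtx']);T=np.array(p['pose'])
    d=np.linalg.inv(K)@[uv[0],uv[1],1]; d=T[:3,:3]@[d[0],-d[1],-d[2]]
    return T[:3,3],d/np.linalg.norm(d)
def onz(p,uv,z):
    o,d=ray(p,uv); return o+d*(z-o[2])/d[2]
def tri(rs):
    A=sum(np.eye(3)-np.outer(d,d) for o,d in rs); b=sum((np.eye(3)-np.outer(d,d))@o for o,d in rs)
    return np.linalg.solve(A,b)
E
python3 - <<'E'
from h import *
np.set_printoptions(precision=4,suppress=True)
P={n:vision.snapshot(n) for n in('scene','top')}
for n,p in P.items():
    cv2.imwrite(f'pics/{n}0.png',p['color'][:,:,::-1]); print(n,p.keys(),p['pose'][:3,3] if hasattr(p['pose'],'shape') else p['pose'])
for t in ['edge_mid','edge_left','edge_right','tube_center','fixture','release_key']:
    rs=[]
    for n,p in P.items():
        try: L=vision.pinpoint(t,p)
        except Exception as e: print(t,e); continue
        print(t,n,[(np.round(a['position'],1).tolist(),round(a['conf'],2)) for a in L[:3]])
        if L: rs.append(ray(p,L[0]['position'])); print('  z66',onz(p,L[0]['position'],.066))
    if len(rs)==2: print('  tri',tri(rs))
s=r.get_state();print(s)
E
```

```text
scene dict_keys(['color', 'mtx', 'pose', 'shot']) [1.2676 0.8895 1.2928]
top dict_keys(['color', 'mtx', 'pose', 'shot']) [ 0.2308 -0.0047  1.6004]
edge_mid scene [([323.0, 198.1], 0.62)]
  z66 [0.5077 0.0236 0.066 ]
edge_mid top [([311.2, 218.6], 0.89)]
  z66 [0.516  0.0354 0.066 ]
  tri [0.5147 0.0339 0.0788]
edge_left scene [([358.0, 220.4], 0.8)]
  z66 [0.4842 0.1742 0.066 ]
edge_left top [([278.2, 231.9], 0.75)]
  z66 [0.4743 0.1518 0.066 ]
  tri [0.4742 0.1579 0.045 ]
edge_right scene [([292.4, 179.3], 0.72)]
  z66 [ 0.5321 -0.1164  0.066 ]
edge_right top [([353.3, 210.4], 0.66)]
  z66 [ 0.5385 -0.1135  0.066 ]
  tri [ 0.5364 -0.1122  0.0723]
tube_center scene [([307.3, 216.8], 0.65)]
  z66 [0.6032 0.0552 0.066 ]
tube_center top [([308.1, 201.5], 0.6)]
  z66 [0.5778 0.0439 0.066 ]
  tri [0.5867 0.0415 0.0405]
fixture scene [([312.3, 223.1], 0.83)]
  z66 [0.6078 0.087  0.066 ]
fixture top [([306.5, 206.7], 0.58), ([354.4, 210.3], 0.28)]
  z66 [0.5593 0.0503 0.066 ]
  tri [0.574  0.0503 0.0064]
release_key it knows: collar, drill, edge_left, edge_mid, edge_right, fixture, hammer, magnet, spray, tape, tube_center
release_key it knows: collar, drill, edge_left, edge_mid, edge_right, fixture, hammer, magnet, spray, tape, tube_center
{'t': 0.6, 'q': array([-1.4296,  0.3131,  0.0461,  1.3036, -0.    ,  1.4312]), 'joint_vel': array([-0.0003,  0.0008,  0.0012,  0.0013,  0.002 , -0.    ]), 'tau': array([ -0.0018, -48.0154,  29.8662,   0.0004,   0.    ,  -0.    ]), 'position': array([ 0.1593, -0.5525,  0.2314]), 'tcp_rot': array([ 0.0001,  0.9902,  0.1399, -0.    ]), 'contact_force': array([ 0.0763,  0.4312, -0.3117]), 'torque': array([-0.0578, -0.0321,  0.0071]), 'gripper_force': 0.0, 'gripper_width': 1.0052631628988564}
```

View pics/scene0.png

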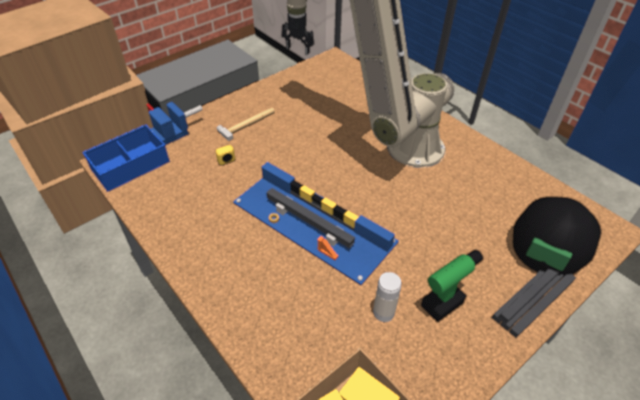

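View pics/top0.png

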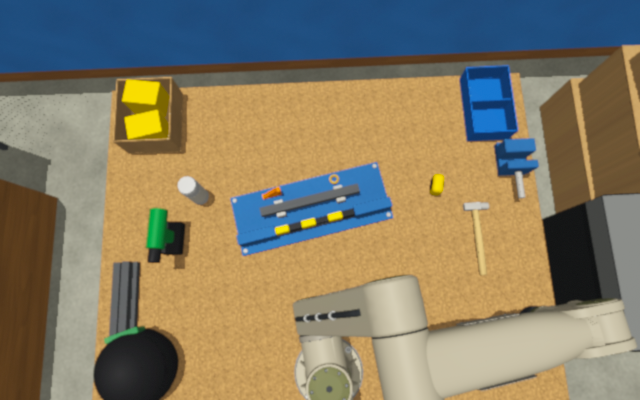

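The scene view shows the bar running from about (292,180) to (358,220). In the top view it runs from (278,232) to (353,211), and nothing blocks it. I'll enlarge both to get accurate corners.

Run:
```python
import cv2,numpy as np
a=cv2.imread('pics/scene0.png')[155:290,225:405]; b=cv2.imread('pics/top0.png')[155:260,222:402]
c=np.vstack([cv2.resize(b,None,fx=4.4,fy=4.4,interpolation=2)]);cv2.imwrite('pics/c_top.png',c)
cv2.imwrite('pics/c_scene.png',cv2.resize(a,None,fx=4.4,fy=4.4,interpolation=2))
```

```text
(no output)
```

View pics/c_top.png

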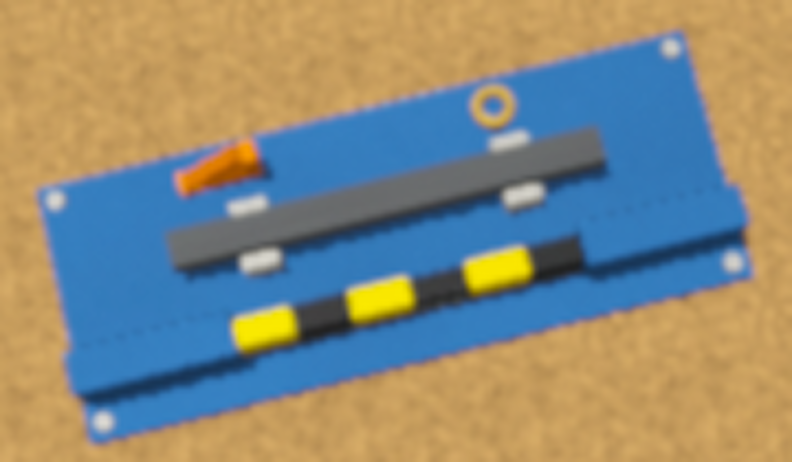

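View pics/c_scene.png

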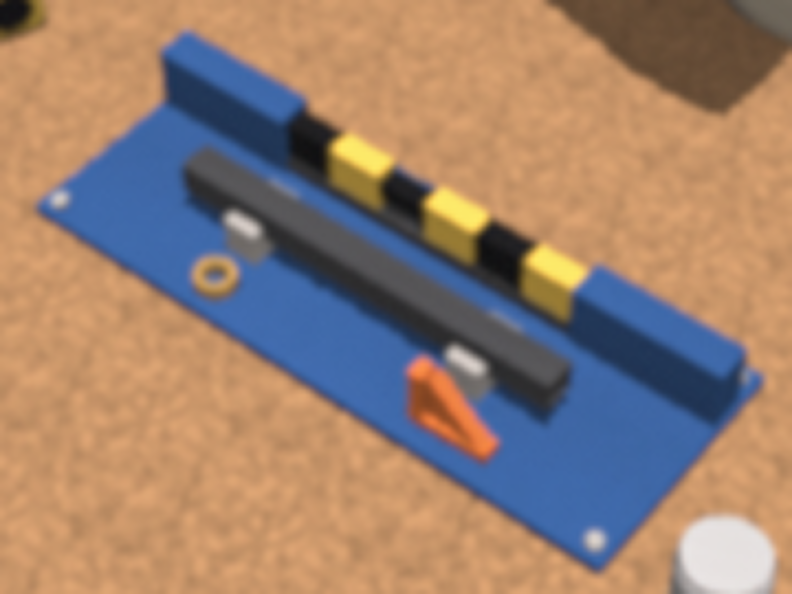

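The top crop gives all four plate corners and the bar stripes: yellow at u 232–298, 347–415 and 465–532. In the scene crop the middle black stripe, at about (405,190), looks recessed. Next I'll fit the fixture pose from the corners and the network points together.

```bash
cat > fit.py <<'E'
from h import *
np.set_printoptions(precision=4,suppress=True)
P={n:vision.snapshot(n) for n in('scene','top')}
f=lambda u,v,x0,y0:[x0+u/4.4-.39,y0+v/4.4-.39]
T=lambda u,v:f(u,v,222,155); S=lambda u,v:f(u,v,225,155)
c=.012
obs=[('top',T(40,187),(.11,.28,c),1),('top',T(685,32),(.11,-.28,c),1),('top',T(752,277),(-.11,-.28,c),1),('top',T(93,442),(-.11,.28,c),1),
('scene',S(38,208),(.11,-.28,c),1),('scene',S(598,570),(.11,.28,c),1),('scene',S(762,380),(-.11,.28,c),1)]
for t,l in dict(edge_mid=(-.06,0,.066),edge_left=(-.06,.142,.066),edge_right=(-.06,-.142,.066)).items():
    for n in P:
        L=vision.pinpoint(t,P[n])
        if L: obs.append((n,L[0]['position'],l,.4))
def proj(p,X):
    M=np.array(p['pose']);Y=M[:3,:3].T@(X-M[:3,3]);Y=np.array(p['mtx'])@[Y[0],-Y[1],-Y[2]];return Y[:2]/Y[2]
def W(q,l):
    C,s=np.cos(q[2]),np.sin(q[2]);return np.array([q[0]+C*l[0]-s*l[1],q[1]+s*l[0]+C*l[1],l[2]+q[3]])
res=lambda q:np.concatenate([w*(proj(P[n],W(q,l))-uv) for n,uv,l,w in obs])
R=least_squares(res,[.57,.05,.24,0],loss='soft_l1');q=R.x
print('pose+dz',q);print(res(q).reshape(-1,2))
for n,l in dict(left=(-.06,.142,.066),mid=(-.06,0,.066),right=(-.06,-.142,.066),start=(-.06,-.104,.066)).items():print(n,W(q,l))
# stripe boundaries: sample colours along the bar top in both views
for n in P:
    im=P[n]['color'].astype(float);o=''
    for y in np.arange(.142,-.143,-.006):
        u,v=proj(P[n],W([*q[:3],0],(-.06,y,.066)));px=cv2.getRectSubPix(P[n]['color'],(1,1),(float(u),float(v)))[0,0]
        o+=f'{int((.142-y)*1000+.5)}:{px[0]},{px[2]} '
    print(n,o)
s=r.get_state();a=s['tcp_rot'];ang=2*np.arctan2(a[2],a[1]);print('toolx ang',ang,s['position'],s['t'])
E
python3 fit.py
```

```text
pose+dz [ 0.5681  0.0356  0.2023 -0.0095]
[[-0.4032  0.6094]
 [-0.5526  0.0598]
 [ 0.5217  0.3819]
 [-0.1773  0.6511]
 [-1.0996 -0.1429]
 [-0.8333  0.4453]
 [-0.156   0.0607]
 [ 1.1537 -0.5665]
 [ 0.1698 -0.0771]
 [-1.2953 -0.5143]
 [-1.9748 -0.5046]
 [-0.3411  0.3939]]
left [0.4808 0.1626 0.0565]
mid [0.5093 0.0235 0.0565]
right [ 0.5378 -0.1156  0.0565]
start [ 0.5302 -0.0783  0.0565]
scene 0:227,125 6:253,105 12:252,105 18:252,105 24:252,105 30:252,106 36:252,103 42:226,82 48:91,44 54:40,36 60:40,37 66:39,36 72:38,36 78:38,37 84:61,38 90:188,70 96:251,100 102:253,106 108:252,105 114:252,106 120:252,106 126:252,105 132:253,105 138:229,96 144:110,82 150:64,81 156:68,76 162:70,73 168:68,77 174:68,82 180:107,74 186:211,80 192:251,100 198:252,105 204:252,105 210:252,105 216:252,105 222:252,105 228:252,103 234:223,82 240:113,51 246:47,38 252:40,37 258:42,38 264:44,38 270:42,37 276:36,49 282:41,101 
top 0:217,99 6:247,0 12:249,0 18:249,0 24:249,0 30:249,0 36:249,0 42:241,0 48:158,31 54:70,64 60:66,65 66:65,64 72:64,64 78:64,64 84:65,63 90:121,52 96:227,2 102:248,0 108:249,0 114:249,0 120:249,0 126:249,0 132:249,0 138:236,0 144:153,39 150:68,64 156:62,64 162:61,63 168:61,64 174:61,62 180:62,62 186:130,44 192:230,0 198:249,0 204:249,0 210:249,0 216:249,0 222:249,0 228:249,0 234:239,0 240:158,34 246:68,59 252:58,59 258:57,59 264:57,59 270:58,58 276:57,58 282:52,105 
toolx ang 0.2808242528684148 [ 0.1594 -0.5525  0.2313] 1.0
```

```bash
cat >> fit.py <<'E'
print('----')
for use in (('top',),('scene',),('top','scene')):
    ob=[o for o in obs if o[0] in use]
    g=lambda q:np.concatenate([w*(proj(P[n],W([*q,0],l))-uv) for n,uv,l,w in ob])
    Q=least_squares(g,[.57,.05,.24],loss='soft_l1').x
    print(use,Q,'rms',np.sqrt(np.mean(g(Q)**2)),'L',W([*Q,0],(-.06,.142,.066)),'R',W([*Q,0],(-.06,-.142,.066)))
# yellow blobs in top view -> z=66 plane
im=cv2.cvtColor(np.ascontiguousarray(P['top']['color']),cv2.COLOR_RGB2HSV)
m=cv2.inRange(im,(24,200,140),(34,255,255));m[:195]=0;m[245:]=0;m[:,:270]=0;m[:,360:]=0
n,lab,st,ce=cv2.connectedComponentsWithStats(m)
for i in range(1,n):
    if st[i,4]>20: print('top yellow',st[i].tolist(),ce[i],onz(P['top'],ce[i],.066))
    
im=cv2.cvtColor(np.ascontiguousarray(P['scene']['color']),cv2.COLOR_RGB2HSV)
m=cv2.inRange(im,(18,120,238),(34,255,255));m[:180]=0;m[225:]=0;m[:,:295]=0;m[:,365:]=0
n,lab,st,ce=cv2.connectedComponentsWithStats(m)
for i in range(1,n):
    if st[i,4]>10: print('scene yellow top',st[i].tolist(),ce[i],onz(P['scene'],ce[i],.066))
E
python3 fit.py | sed -n '/----/,$p'
```

```text
----
('top',) [0.5682 0.0352 0.1994] rms 0.6740383519687092 L [0.4812 0.1625 0.066 ] R [ 0.5375 -0.1158  0.066 ]
('scene',) [0.5699 0.0415 0.1996] rms 0.6409769536951787 L [0.4829 0.1688 0.066 ] R [ 0.5392 -0.1096  0.066 ]
('top', 'scene') [0.5685 0.0382 0.198 ] rms 0.8001835078730359 L [0.4817 0.1656 0.066 ] R [ 0.5376 -0.1128  0.066 ]
top yellow [328, 212, 15, 9, 93] [334.957  216.3011] [ 0.5204 -0.0481  0.066 ]
top yellow [301, 219, 15, 9, 96] [308.0729 223.0521] [0.5007 0.0469 0.066 ]
top yellow [276, 226, 13, 9, 84] [282.0952 229.6548] [0.4815 0.1381 0.066 ]
scene yellow top [301, 186, 13, 8, 56] [306.9464 189.5714] [ 0.5244 -0.0435  0.066 ]
scene yellow top [323, 198, 12, 9, 61] [328.7213 202.0984] [0.5048 0.0504 0.066 ]
scene yellow top [346, 211, 12, 9, 56] [351.1607 215.    ] [0.4855 0.1424 0.066 ]
```

Request:
play_rows(series=[[0,0,0,0,0,0.079,0],[24,-20,0,0,0,0,0],[28,-24,0,0,0,0,0],[28,-24,0,0,0,0,0],[28,-24,0,0,0,0,0]])

```text
t: 1.82
position: [0.2472, -0.4396, 0.2312]
tcp_rot: [0.0, 0.995, 0.1, 0.0]
contact_force: [0.9, 0.7, 0.1]
gripper_width: 0.299
gripper_force: 0.0
```

Request:
play_rows(series=[[28,-24,0,0,0,0,0],[28,-24,0,0,0,0,0],[28,-24,0,0,0,0,0],[28,-24,0,0,0,0,0],[28,-24,0,0,0,0,0]])

```text
t: 2.23
position: [0.3606, -0.2936, 0.2316]
tcp_rot: [0.0, 0.995, 0.101, 0.0]
contact_force: [0.5, -0.9, 0.4]
gripper_width: -0.0
gripper_force: 0.0
```

Request:
play_rows(series=[[28,-24,0,0,0,0,0],[28,-24,0,0,0,0,0],[28,-24,0,0,0,0,0],[28,-24,0,0,0,0,0],[28,-24,0,0,0,0,0]])

```text
t: 2.65
position: [0.4738, -0.1478, 0.2316]
tcp_rot: [0.0, 0.995, 0.101, 0.0]
contact_force: [0.6, -0.3, -0.5]
gripper_width: -0.0
gripper_force: 0.0
```

Request:
play_rows(series=[[23,-19,20,0,0,0,0],[23,-19,20,0,0,0,0],[23,-19,20,0,0,0,0],[0,0,35,0,0,0,0],[0,0,25,0,0,0,0]])

```text
t: 3.07
position: [0.5297, -0.078, 0.1094]
tcp_rot: [0.0, 0.995, 0.102, -0.0]
contact_force: [-0.4, 0.4, -0.2]
gripper_width: -0.004
gripper_force: 0.0
```

Run:
```python
from h import *
for n,b in(('scene',(155,290,225,405)),('top',(155,260,222,402))):
    p=vision.snapshot(n);c=p['color'][b[0]:b[1],b[2]:b[3],::-1];cv2.imwrite(f'pics/{n}1.png',cv2.resize(c,None,fx=4.4,fy=4.4,interpolation=2))
s=r.get_state();print(s['position'],s['contact_force'],s['t'])
```

```text
[ 0.52583928 -0.07816804  0.10703262] [-1.20428734  0.46634327  0.95514507] 3.1667
```

View pics/scene1.png

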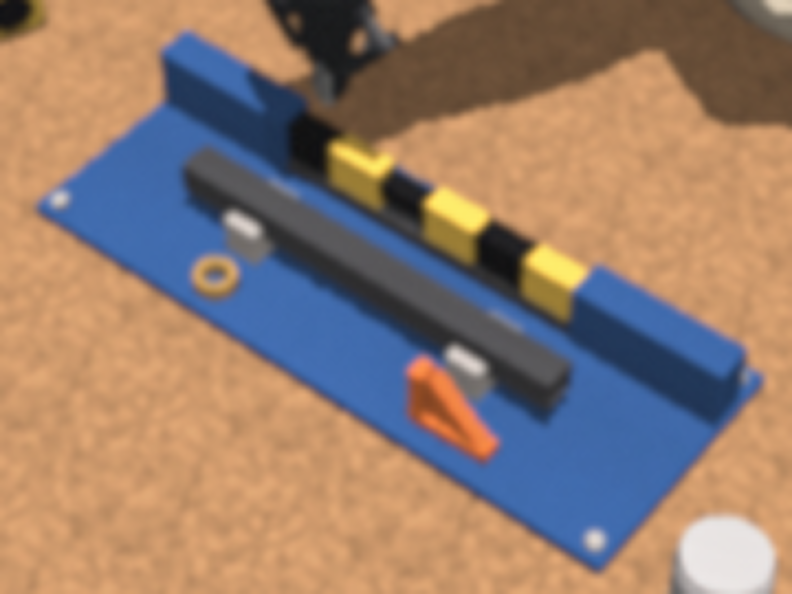

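The scene view shows the shut fingertip at crop (327,95), above the first black stripe, and the middle black stripe is clearly recessed. I'll check that the tip's pixel matches its reported pose.

Run:
```python
from h import *
for i in range(3):
    p=vision.snapshot('scene');s=r.get_state();print(s['position'],s['contact_force'])
M=np.array(p['pose']);X=s['position']
Y=M[:3,:3].T@(X-M[:3,3]);Y=np.array(p['mtx'])@[Y[0],-Y[1],-Y[2]];uv=Y[:2]/Y[2];print('crop uv',(uv-[225,155]+.39)*4.4)
```

```text
[ 0.52735279 -0.07904626  0.1096524 ] [ 0.20293491 -0.10758764  0.58045324]
[ 0.52883836 -0.07979825  0.1115451 ] [ 0.69796181 -0.21459296  0.98620478]
[ 0.52986496 -0.08030612  0.11275592] [ 0.93162599 -0.11578289  0.25680115]
crop uv [326.77669342  89.90312074]
```

Request:
play_rows(series=[[0,0,20,0,0,0,0],[0,0,10,0,0,0,0],[0,0,3,0,0,0,0],[0,0,0,0,0,0,0],[0,0,0,0,0,0,0]])

```text
t: 3.73
position: [0.5295, -0.0802, 0.0792]
tcp_rot: [0.0, 0.995, 0.101, 0.0]
contact_force: [0.7, -0.0, 0.6]
gripper_width: 0.001
gripper_force: 0.0
```

Request:
play_rows(series=[[0,0,3,0,0,0,0],[0,0,3,0,0,0,0],[0,0,2,0,0,0,0],[0,0,1,0,0,0,0],[0,0,0,0,0,0,0]])

```text
t: 4.15
position: [0.5289, -0.0798, 0.069]
tcp_rot: [-0.0, 0.995, 0.101, -0.0]
contact_force: [0.0, -0.8, -0.5]
gripper_width: 0.003
gripper_force: 0.0
```

Request:
play_rows(series=[[0,0,1,0,0,0,0],[0,0,0.5,0,0,0,0],[0,0,0.5,0,0,0,0],[0,0,0,0,0,0,0],[0,0,0,0,0,0,0]])

```text
t: 4.57
position: [0.5291, -0.0798, 0.0673]
tcp_rot: [0.0, 0.995, 0.101, 0.0]
contact_force: [0.7, -0.6, -0.1]
gripper_width: -0.002
gripper_force: 0.0
```

Request:
play_rows(series=[[0,0,0.5,0,0,0,0],[0,0,0.5,0,0,0,0],[0,0,0,0,0,0,0],[0,0,0,0,0,0,0],[0,0,0,0,0,0,0]])

```text
t: 4.98
position: [0.5291, -0.0799, 0.0663]
tcp_rot: [0.0, 0.995, 0.101, -0.0]
contact_force: [-0.2, 0.6, -0.1]
gripper_width: -0.0
gripper_force: 0.0
```

Request:
play_rows(series=[[0,0,0.3,0,0,0,0],[0,0,0.3,0,0,0,0],[0,0,0,0,0,0,0],[0,0,0,0,0,0,0],[0,0,0,0,0,0,0]])

```text
t: 5.4
position: [0.5292, -0.0799, 0.066]
tcp_rot: [0.0, 0.995, 0.101, 0.0]
contact_force: [-1.7, 0.3, 4.8]
gripper_width: 0.001
gripper_force: 2.7
```

Request:
play_rows(series=[[0,0,0.3,0,0,0,0],[0,0,0.2,0,0,0,0],[0,0,0,0,0,0,0],[0,0,0,0,0,0,0],[0,0,0,0,0,0,0]])

```text
t: 5.82
position: [0.5292, -0.0799, 0.066]
tcp_rot: [0.0, 0.995, 0.101, 0.0]
contact_force: [-2.5, 0.8, 8.9]
gripper_width: -0.0
gripper_force: 4.5
```

Request:
play_rows(series=[[0,-2,-0.2,0,0,0,0],[0,-4,0,0,0,0,0],[0,-4,0,0,0,0,0],[0,-4,0,0,0,0,0],[0,-4,0,0,0,0,0]])

```text
t: 6.23
position: [0.5267, -0.0627, 0.0661]
tcp_rot: [0.001, 0.995, 0.101, 0.001]
contact_force: [0.6, -3.1, 5.4]
gripper_width: -0.001
gripper_force: 2.7
```

Request:
play_rows(series=[[0,-4,0,0,0,0,0],[0,-4,0,0,0,0,0],[0,-4,0,0,0,0,0],[0,-4,0,0,0,0,0],[0,-4,0,0,0,0,0]])

```text
t: 6.65
position: [0.5226, -0.043, 0.066]
tcp_rot: [0.001, 0.995, 0.101, 0.001]
contact_force: [1.2, -4.1, 5.3]
gripper_width: 0.001
gripper_force: 2.8
```

Request:
play_rows(series=[[0,-4,0,0,0,0,0],[0,-4,0,0,0,0,0],[0,-4,0,0,0,0,0],[0,-4,0,0,0,0,0],[0,-4,0,0,0,0,0]])

```text
t: 7.07
position: [0.5186, -0.0234, 0.066]
tcp_rot: [0.001, 0.995, 0.101, 0.001]
contact_force: [0.2, -3.6, 6.2]
gripper_width: -0.0
gripper_force: 2.7
```

Request:
play_rows(series=[[0,-2.5,0,0,0,0,0],[0,-2.5,0,0,0,0,0],[0,-2.5,0,0,0,0,0],[0,-2.5,0,0,0,0,0],[0,0,0,0,0,0,0]])

```text
t: 7.48
position: [0.5144, -0.0121, 0.0646]
tcp_rot: [-0.001, 0.995, 0.101, -0.001]
contact_force: [-0.6, 0.3, 0.1]
gripper_width: -0.001
gripper_force: 0.0
```

Request:
play_rows(series=[[0,-2,0,0,0,0,0],[0,-2,0,0,0,0,0],[0,-2,0,0,0,0,0],[0,0,0,0,0,0,0],[0,0,0,0,0,0,0]])

```text
t: 7.9
position: [0.5141, -0.0072, 0.0653]
tcp_rot: [-0.0, 0.995, 0.101, -0.0]
contact_force: [0.6, 0.1, -0.5]
gripper_width: -0.002
gripper_force: 0.0
```

The force dropped to zero and z went below 66 mm, so the finger is in the notch. I'll centre it and descend.

Request:
play_rows(series=[[0,-2,0,0,0,0,0],[0,-2,0,0,0,0,0],[0,0,1.5,0,0,0,0],[0,0,1.5,0,0,0,0],[0,0,0,0,0,0,0]])

```text
t: 8.32
position: [0.5132, -0.0034, 0.062]
tcp_rot: [0.0, 0.995, 0.101, -0.0]
contact_force: [0.4, 0.3, 0.4]
gripper_width: -0.003
gripper_force: 0.0
```

Request:
play_rows(series=[[0,0,1,0,0,0,0],[0,0,1,0,0,0,0],[0,0,1,0,0,0,0],[0,0,0,0,0,0,0],[0,0,0,0,0,0,0]])

```text
t: 8.73
position: [0.5135, -0.0035, 0.0595]
tcp_rot: [0.0, 0.995, 0.101, 0.0]
contact_force: [-1.2, 0.2, 1.4]
gripper_width: -0.001
gripper_force: 0.9
```

Request:
play_rows(series=[[0,0,1,0,0,0,0],[0,0,1,0,0,0,0],[0,0,1,0,0,0,0],[0,0,0,0,0,0,0],[0,0,0,0,0,0,0]])

```text
t: 9.15
position: [0.5135, -0.0035, 0.0564]
tcp_rot: [0.0, 0.995, 0.101, 0.0]
contact_force: [-0.2, -0.2, 1.5]
gripper_width: 0.0
gripper_force: 1.5
```

Request:
play_rows(series=[[0,0,1,0,0,0,0],[0,0,1,0,0,0,0],[0,0,1,0,0,0,0],[0,0,0.5,0,0,0,0],[0,0,0,0,0,0,0]])

```text
t: 9.57
position: [0.5135, -0.0035, 0.0529]
tcp_rot: [0.0, 0.995, 0.101, 0.0]
contact_force: [-0.5, 0.3, 4.6]
gripper_width: -0.003
gripper_force: 2.1
```

Request:
play_rows(series=[[0,0,0.6,0,0,0,0],[0,0,0.4,0,0,0,0],[0,0,0.3,0,0,0,0],[0,0,0,0,0,0,0],[0,0,0,0,0,0,0]])

```text
t: 9.98
position: [0.5136, -0.0035, 0.052]
tcp_rot: [0.0, 0.995, 0.101, 0.0]
contact_force: [-2.0, 0.1, 7.3]
gripper_width: -0.002
gripper_force: 3.7
```

Request:
play_rows(series=[[0,0,0.3,0,0,0,0],[0,0,0.3,0,0,0,0],[0,0,0,0,0,0,0],[0,0,0,0,0,0,0],[0,0,0,0,0,0,0]])

```text
t: 10.4
position: [0.5136, -0.0035, 0.0519]
tcp_rot: [0.0, 0.995, 0.101, 0.0]
contact_force: [-3.4, 0.3, 11.7]
gripper_width: 0.002
gripper_force: 5.9
```

The key is at its hard stop: z is 52 mm and the force rises without further travel. One last look before handing in.

Run:
```python
from h import *
p=vision.snapshot('scene');cv2.imwrite('pics/s2.png',cv2.resize(p['color'][155:290,225:405,::-1],None,fx=4.4,fy=4.4,interpolation=2))
s=r.get_state();print(s['position'],s['contact_force'],s['t'])
```

```text
[ 0.51359083 -0.00348214  0.05192291] [-3.94091749  0.19777266 12.04064883] 10.45
```

View pics/s2.png

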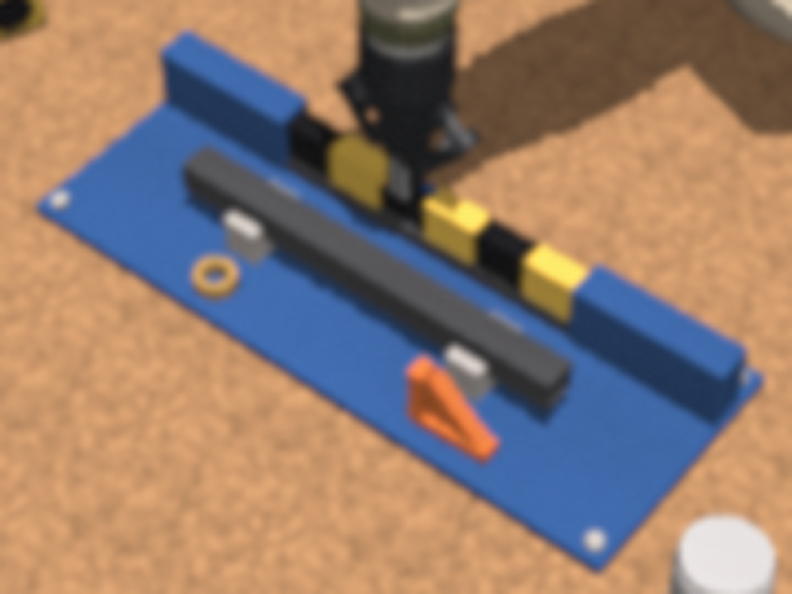

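The finger is in the notch at about (400,190). The fixture corners, tube, magnet and collar sit where they did at the start.

```bash
python3 -c "
from rig import order; print(order.close_job())"
```

```text
the job is handed in; nothing more can be done
None
```

The fingertip slid along the bar to the notch in the middle black stripe and holds the release key on its 52 mm stop with about 12 N; the job was handed in at about 10.5 s with nothing visibly moved in the final scene view.

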